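# Shingle the bronze sample plates on the drying tray

## Task

Carry on the shingled row of bronze sample plates on the steel drying tray: the first plate already lies at one end, so lay the wider of the two oblong plates next and the narrower one last, towards the tray's empty end. Lay them lengthwise in one straight line, each overlapping about a third of the plate before it, so that its near end rests raised on that plate and its far end on the tray. Leave the first plate where it is; the square plate does not belong to the row.

Things in the scene. Friction and masses are not known exactly. Their poses are not given: they have to be found in the camera images.
- tray: Shallow open stainless-steel tray, fixed to the table, 310 mm long (its x) by 170 mm wide (its y); rim 12 mm high, walls and floor 3 mm thick. Origin at the centre of its underside, on the table; its x axis points along its length, from the end with the first plate towards the empty end; z up.
- first_mid (a point): Centre (half-way up) of the first bronze plate of the row, 90 mm long (x) by 56 mm wide (y) by 8 mm thick (z), about 0.34 kg. It lies loose and flat on the tray's floor, nearer one end; its x axis points along the row, towards the tray's empty end, its z up.
- wide_mid (a point): Centre (half-way up) of the wider oblong bronze plate, plain and flat, 90 mm long (x) by 44 mm wide (y) by 8 mm thick (z), 0.2 to 0.35 kg. It starts lying flat and loose on a fixed cork strip, 70 mm long, 18 mm wide and 10 mm high, centred under it along its x, so its underside is 10 mm above the table. Goes next to the first plate.
- narrow_mid (a point): Centre (half-way up) of the narrower oblong bronze plate, plain and flat, 90 mm long (x) by 32 mm wide (y) by 8 mm thick (z), 0.15 to 0.26 kg. It starts on a cork strip of its own just like the wider one. Goes last in the row. (A 60 mm square bronze plate on a third such strip is a bystander.)

How it is judged:
On the way:
1. the wider plate lies shingled on the first one, let go and at rest (x of wide_mid in the frame of first_mid between 0.046 and 0.078 m and y of wide_mid in the frame of first_mid between -0.015 and 0.015 m and z of wide_mid in the frame of first_mid between 0.0025 and 0.012 m and angle between the y axis of wide_mid and the y axis of first_mid, either way round below 0.21 rad and angle between wide_mid's own z axis and vertical between 0.05 and 0.26 rad and linear speed of wide below 0.03 m/s and contact force between wide and the fingers below 0.5 N), for 0.2 s.
At the end, for the whole second after the job is handed in: Each plate's centre 46 to 78 mm beyond the one before, within 15 mm (wider) or 20 mm (narrower) of the first plate's centre line, turned under 12 degrees, leaning 3 to 15 degrees with its centre 2.5 to 12 mm above the first's; at rest. First plate within 15 mm of its start (x of wide_mid in the frame of first_mid between 0.046 and 0.078 m and y of wide_mid in the frame of first_mid between -0.015 and 0.015 m and z of wide_mid in the frame of first_mid between 0.0025 and 0.012 m and angle between the y axis of each of wide_mid, narrow_mid and the y axis of first_mid, either way round below 0.21 rad and angle between wide_mid's own z axis and vertical between 0.05 and 0.26 rad and linear speed of each of wide, narrow below 0.03 m/s and x of narrow_mid in the frame of first_mid between 0.095 and 0.152 m and y of narrow_mid in the frame of first_mid between -0.02 and 0.02 m and z of narrow_mid in the frame of first_mid between 0.0025 and 0.012 m and angle between narrow_mid's own z axis and vertical between 0.05 and 0.26 rad and horizontal distance between narrow_mid and wide_mid between 0.046 and 0.078 m and distance of first_mid from where it was at the start of the episode below 0.015 m); the robot touches nothing.
It also fails if it takes over 61 s, if anything falls off the work surface, if the arm or the gripper's body presses on something with over 40 N, if the wrist force passes 120 N, or if a joint passes its speed limit or range.

## Robot

A 6-joint arm with a two-finger parallel gripper is mounted at the origin on the work surface. World frame = base frame: x ahead of the robot, y to its left, z up, the work surface at z = 0. Lengths are in m, angles in rad, forces in N, time in s.
With the tool pointing down it reaches from about 0.35 to 0.975 m from the base axis. Payload 4.9 kg.
Tool frame: the origin (TCP) lies at the very end of the fingers, on their centre line; the grasp point (between the pads) lies 19 mm behind it; z points along the fingers, x is the direction in which the jaws open and shut, and the axes are right-handed (so a half turn about z gives the same grasp; the last joint's range is limited). The gripper opens to 85 mm and grips with 20 to 120 N. Pads are 22 mm wide; open, the fingers measure 114 mm over their backs; the gripper's body (76 mm by 85 mm) begins 54 mm behind the grasp point. The pads swing forward as they close: fully open they stand 13 mm farther back than shut.
Start: joints at [1.155, 0.053, 1.613, -0, 1.476, -0.119], TCP at [0.183, 0.598, 0.231] pointing down, gripper open.
Joint ranges: [-3.01, 3.01], [-1.01, 2.22], [0.06, 2.58], [-1.02, 4.17], [0.09, 2.62], [-3.14, 3.14]. Speed limits (rad/s): [2.57, 2.57, 3.14, 3.14, 3.14, 3.14].

## Interface

Orientations are given as a rotation vector (axis times angle).
In Python, from station import readout, viewer, ctrl, nets gives the robot as it stands. The module is installed in compiled form; this text tells all that it offers.
- The arm moves only by the tool step_arm, never from a script. Its argument "moves" is a list that holds one entry, the list of rows, each a list of 4 numbers: the shift along the world's x, y, z in cm, then the turn about the world's z in rad. In form: [[[dx, dy, dz, yaw], ...]]. A call has 1 to 10 rows; each row shifts and turns the commanded pose from where the row before left it; what a row does not reach is not made up. A row lasts 1/12 s, in which the tool goes at most 41.7 mm and 7.16 degrees, less where a joint would pass 70% of its speed; a pose out of reach is approached as far as the arm can. A call is refused whole if a number of a shift passes 4.17 or a number of a turn 0.125, either way. A call with a gripper value outside its range is refused whole. "grip" is the closure, from 0 (fully open) to 1 (shut), set as the call begins (left out, the last holds). The fingers move at their own pace and stop on an object; "squeeze" is the grip in N (left out, the last holds). Time passes only in rows, so rows that do not move let the fingers close. It gives the time, the measured TCP pose, the force and the opening at its end, in the units of the state.
- readout.get_obs(): the state, without advancing time (a new reading comes with each control period).
- viewer.get_image(name): name is "side" or "top" or "wrist"; returns the picture (400x640x3 uint8, blue, green, red); there is no depth.
- viewer.calibration(name): a dict with "camera_matrix" (3x3 intrinsics, pixels), "R" (3x3) and "t" (3): a world point X has camera coordinates R X + t. Camera axes: x right, y down, z forward; pixel columns grow to the right and rows downward; lengths in m; the calibration is good to about 2 mm. A picture is of the moment at which its call begins: read the wrist's pose just before it. calibration takes no time and is no camera call; for the wrist camera it gives the pose at the moment of the call.
- ctrl.finish_job(): hands the job in, once; it reports no verdict.
Trained networks look in the newest picture that a camera, given by its name, has taken for a name from the list of things; names that differ only in an ending like _2 or _b are one class to them, and where a whole thing is asked for, a point or a joint stands for the part that bears it (a point fixed in the world has none). Each returns a list of dicts, best first, with "confidence" (0 to 1); they miss things now and then, are a little off and sometimes report something else, mostly with a low value. They report only what shows in the picture. A call takes as long as a camera call.
- nets.masks_of(camera, thing): "region" (400x640 bool, what is visible of it) and "box" ([left, top, right, bottom] in pixels, round what is visible of it).
- nets.pinpoint(camera, thing): "at" ([column, row] in pixels: a listed point, or the origin of a listed thing).
The state is a dict: "t": time; "q": joint angles; "dq": joint speeds; "effort": joint torques, N m; "tool_pos": TCP position; "tool_rot": TCP orientation; "contact_force": force on the tool from outside, world axes, zero at the start; "wrist_torque": the same for the moment, N m; "opening": finger opening in m.
Only numpy, scipy, OpenCV 4.12 (cv2) and the standard library are available. Lean on these libraries where they do the work, as an engineer would, in place of code of your own. Each camera call takes 0.05 s, during which the arm holds its last target. There are 200 camera calls.

## Working session

There is one attempt and no reset: what is moved stays moved. The work goes in short steps, Python scripts to look and compute and a tool call to move; the robot and the scene stay as the last step left them, time stands still between calls to the robot, and variables do not carry over. Pictures are saved under pics/ and viewed, about 8 in all and at most 12, crops included, and the job is handed in when it is done.

Besides the shell and the picture viewer there is one more tool, called after "Call:" by a JSON object that holds its "name" and its "arguments", one argument or row to a line. step_arm: Moves the arm, as the interface text tells. Its arguments: {"type":"object","properties":{"moves":{"type":"array","items":{"type":"array","items":{"type":"array","items":{"type":"number"}}}},"grip":{"type":"number"},"squeeze":{"type":"number"}},"required":["moves"]}

```bash
mkdir -p pics
cat > h.py <<'E'
import numpy as np, cv2
from station import readout, viewer, ctrl, nets
def ray(cam,uv,z):
    c=viewer.calibration(cam);K,R,t=map(np.array,(c["camera_matrix"],c["R"],c["t"]))
    d=R.T@np.linalg.inv(K)@np.array([uv[0],uv[1],1.]);o=-R.T@t
    return o+d*(z-o[2])/d[2]
def proj(cam,X):
    c=viewer.calibration(cam);K,R,t=map(np.array,(c["camera_matrix"],c["R"],c["t"]))
    p=K@(R@np.array(X)+t);return p[:2]/p[2]
def rect(cam,region,z):
    cs,_=cv2.findContours(region.astype(np.uint8),cv2.RETR_EXTERNAL,cv2.CHAIN_APPROX_NONE)
    c=max(cs,key=cv2.contourArea)[:,0,:]
    P=np.array([ray(cam,p,z)[:2] for p in c])*1000
    (cx,cy),(w,h),a=cv2.minAreaRect(P.astype(np.float32))
    if w<h: w,h,a=h,w,a+90
    return np.round([cx,cy,w,h,(a+90)%180-90],1)
E
python3 - <<'E'
from h import *
o=readout.get_obs();print(o["t"],o["tool_pos"],o["tool_rot"],o["opening"])
im=viewer.get_image("top");cv2.imwrite("pics/top.png",im)
for n,z in [("tray",.012),("first_mid",.011),("wide_mid",.018),("narrow_mid",.018)]:
    for m in nets.masks_of("top",n)[:3]: print(n,m["confidence"],m["box"],rect("top",m["region"],z))
    for m in nets.pinpoint("top",n)[:3]: print("  pt",m["confidence"],m["at"],ray("top",m["at"],z-.004))
im=viewer.get_image("side");cv2.imwrite("pics/side.png",im)
E
```

```text
0.0 [0.18254041 0.59707535 0.23005497] [ 2.52472569  1.86788096 -0.00286747] 0.08566125645715096
tray 0.57 [134.3, 137.4, 236.6, 293.4] [551.1 214.2 310.4 171.8  -6.1]
  pt 0.93 [186.9, 211.0] [0.55217078 0.2156558  0.008     ]
first_mid 0.84 [165.6, 221.4, 200.0, 268.1] [483.6 222.5  89.6  56.3  -4.1]
  pt 0.95 [184.0, 240.8] [0.49089281 0.22141506 0.007     ]
wide_mid 0.55 [323.3, 156.7, 355.5, 208.3] [ 608.9 -100.2   91.3   47.    19.9]
  pt 0.77 [339.0, 180.9] [ 0.60745926 -0.10132014  0.014     ]
narrow_mid 0.68 [420.6, 192.9, 447.6, 234.2] [ 535.9 -297.    87.9   32.4   12. ]
  pt 0.86 [434.4, 212.1] [ 0.53692285 -0.29979789  0.014     ]
```

View pics/top.png

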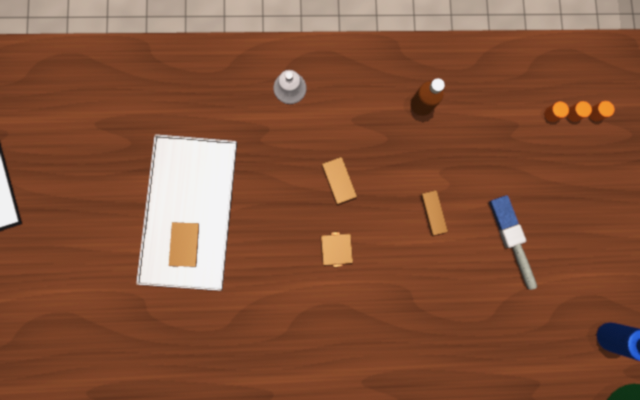

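View pics/side.png

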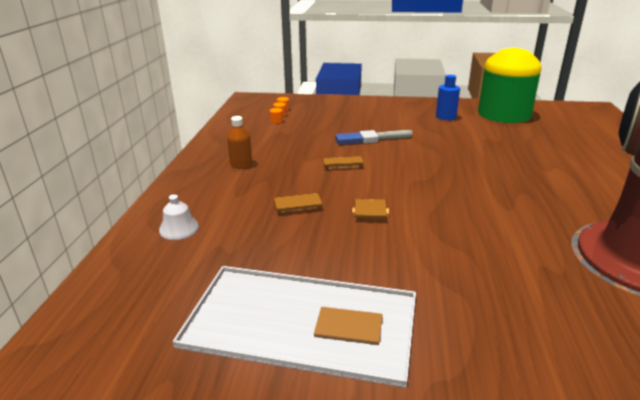

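Call:
{"name": "step_arm", "arguments": {
  "moves": [
    [[2.1,-3.5,0,0.0325],[2.1,-3.5,0,0.0325],[2.1,-3.5,0,0.0325],[2.1,-3.5,0,0.0325],[2.1,-3.5,0,0.0325],[2.1,-3.5,0,0.0325],[2.1,-3.5,0,0.0325],[2.1,-3.5,0,0.0325],[2.1,-3.5,0,0.0325],[2.1,-3.5,0,0.0325]]
  ]
}}

```text
t: 1.33
tool_pos: [0.3934, 0.2459, 0.2317]
tool_rot: [2.187, 2.254, 0.002]
contact_force: [1.3, -0.9, 0.2]
opening: 0.0855
```

Call:
{"name": "step_arm", "arguments": {
  "moves": [
    [[2.1,-3.5,0,0.0325],[2.1,-3.5,0,0.0325],[2.1,-3.5,0,0.0325],[2.1,-3.5,0,0.0325],[2.1,-3.5,0,0.0325],[2.1,-3.5,0,0.0325],[2.1,-3.5,0,0.0325],[2.1,-3.5,0,0.0325],[2.1,-3.5,0,0.0325],[2.1,-3.5,0,0.0325]]
  ]
}}

```text
t: 2.17
tool_pos: [0.6035, -0.1044, 0.2314]
tool_rot: [1.795, 2.578, 0.0]
contact_force: [0.2, 0.4, 0.1]
opening: 0.0854
```

Call:
{"name": "step_arm", "arguments": {
  "moves": [
    [[0.6,0,0,0],[0,0,0,0]]
  ]
}}

```text
t: 2.33
tool_pos: [0.6096, -0.1041, 0.2309]
tool_rot: [-1.8, -2.574, -0.0]
contact_force: [-0.4, 0.7, -0.2]
opening: 0.0854
```

```bash
cat > look.py <<'E'
import sys
from h import *
from scipy.spatial.transform import Rotation as Ro
o=readout.get_obs();x=Ro.from_rotvec(o["tool_rot"]).as_matrix()
print("t",o["t"],"tcp",np.round(o["tool_pos"]*1000 if hasattr(o["tool_pos"],'dtype') else np.array(o["tool_pos"])*1000,1),"jaw deg",np.degrees(np.arctan2(x[1,0],x[0,0])).round(1),"zdir",x[:,2].round(3),"F",np.round(o["contact_force"],1),"open",o["opening"])
cam=sys.argv[1]
im=viewer.get_image(cam);cv2.imwrite(f"pics/{sys.argv[2]}.png",im)
for a in sys.argv[3:]:
    n,z=a.split(":");z=float(z)
    for m in nets.masks_of(cam,n)[:2]: print(n,m["confidence"],m["box"],rect(cam,m["region"],z))
    for m in nets.pinpoint(cam,n)[:2]: print("  pt",m["confidence"],m["at"],ray(cam,m["at"],z-.004))
E
python3 look.py wrist w1 wide_mid:.018
```

```text
t 2.3333 tcp [ 609.6 -104.1  230.9] jaw deg 110.1 zdir [-0.  0. -1.] F [-0.4  0.7 -0.2] open 0.08537486601928479
wide_mid 0.64 [310.6, 120.9, 356.9, 206.7] [ 608.  -100.7   89.9   44.1   18.9]
  pt 0.55 [331.4, 163.5] [ 0.60746747 -0.09995572  0.014     ]
```

View pics/w1.png

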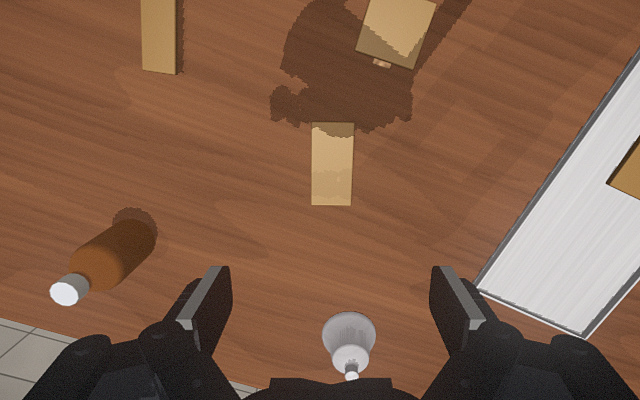

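Call:
{"name": "step_arm", "arguments": {
  "moves": [
    [[-0.15,0.35,-3,-0.02],[0,0,-4,0],[0,0,-4,0],[0,0,-4,0],[0,0,-3,0],[0,0,-2,0],[0,0,-1.5,0],[0,0,-0.9,0],[0,0,-0.5,0],[0,0,0,0]]
  ],
  "grip": 0.15,
  "squeeze": 40
}}

```text
t: 3.32
tool_pos: [0.6067, -0.0979, 0.0019]
tool_rot: [-1.82, -2.559, 0.001]
contact_force: [0.0, 0.4, -0.3]
opening: 0.0729
```

Call:
{"name": "step_arm", "arguments": {
  "moves": [
    [[0,0,0,0],[0,0,0,0],[0,0,0,0],[0,0,0,0],[0,0,0,0],[0,0,0,0],[0,0,0,0],[0,0,0,0]]
  ],
  "grip": 1
}}

```text
t: 3.98
tool_pos: [0.609, -0.0995, 0.0046]
tool_rot: [1.82, 2.556, 0.002]
contact_force: [-0.3, -0.6, 7.2]
opening: 0.0429
```

```bash
python3 look.py wrist w2 wide_mid:.018
```

```text
t 3.9833 tcp [609.  -99.5   4.6] jaw deg 109.1 zdir [ 0.004 -0.001 -1.   ] F [-0.3 -0.6  7.2] open 0.04294956496121563
wide_mid 0.77 [274.6, 177.1, 386.6, 365.7] [607.1 -99.5  90.8  43.9  19.2]
  pt 0.74 [331.2, 278.2] [ 0.60782825 -0.09890303  0.014     ]
```

View pics/w2.png

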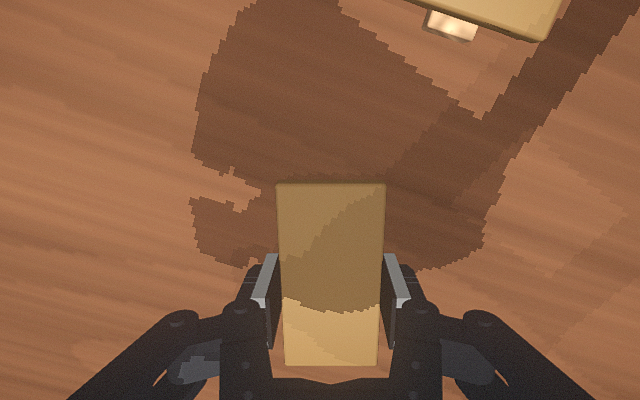

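Call:
{"name": "step_arm", "arguments": {
  "moves": [
    [[0,0,1,0],[0,0,3,0],[0,0,4,0],[0,0,4,0]]
  ]
}}

```text
t: 4.47
tool_pos: [0.605, -0.0981, 0.1214]
tool_rot: [-1.819, -2.554, 0.002]
contact_force: [0.6, -1.2, -2.5]
opening: 0.0427
```

Call:
{"name": "step_arm", "arguments": {
  "moves": [
    [[-0.62,3.17,0,-0.04],[-0.62,3.17,0,-0.04],[-0.62,3.17,0,-0.04],[-0.62,3.17,0,-0.04],[-0.62,3.17,0,-0.04],[-0.62,3.17,0,-0.04],[-0.62,3.17,0,-0.04],[-0.62,3.17,0,-0.04],[-0.62,3.17,0,-0.04],[-0.62,3.17,0,-0.04]]
  ]
}}

```text
t: 5.3
tool_pos: [0.5437, 0.2195, 0.1218]
tool_rot: [-2.296, -2.143, 0.002]
contact_force: [0.4, 0.9, -2.5]
opening: 0.043
```

Call:
{"name": "step_arm", "arguments": {
  "moves": [
    [[0,0,0,0],[0,0,0,0],[0,0,0,0]]
  ]
}}

```text
t: 5.55
tool_pos: [0.5446, 0.2179, 0.1218]
tool_rot: [-2.293, -2.147, 0.002]
contact_force: [-0.1, 0.1, -2.0]
opening: 0.0427
```

```bash
python3 look.py wrist w3 first_mid:.011 wide_mid:.14 tray:.012
```

```text
t 5.55 tcp [544.6 217.9 121.8] jaw deg 86.2 zdir [-0.001 -0.001 -1.   ] F [-0.1  0.1 -2. ] open 0.042679497533342665
first_mid 0.7 [284.5, 46.9, 370.2, 178.7] [486.  220.1  89.9  56.1  -4.3]
first_mid 0.28 [275.8, 177.5, 388.8, 368.3] [621.6 212.5 179.8  85.9  -4.2]
  pt 0.79 [329.2, 116.6] [0.48707213 0.22062512 0.007     ]
wide_mid 0.72 [276.8, 175.9, 387.8, 366.6] [540.6 218.1  86.5  41.8  -3.9]
  pt 0.77 [333.2, 277.8] [0.54162624 0.21919107 0.136     ]
tray 0.59 [203.1, 0.0, 464.4, 366.6] [528.7 215.1 237.2 169.8  -6.1]
```

View pics/w3.png

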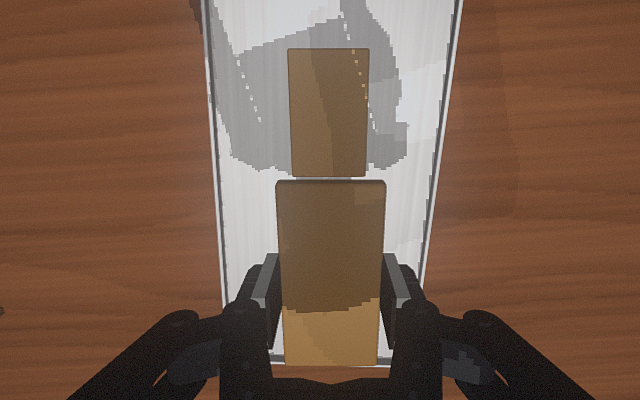

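Call:
{"name": "step_arm", "arguments": {
  "moves": [
    [[0.45,-0.2,-3,0],[0,0,-4,0],[0,0,-2.5,0],[0,0,-1,0],[0,0,-0.5,0],[0,0,-0.2,0],[0,0,0,0],[0,0,0,0]]
  ]
}}

```text
t: 6.57
tool_pos: [0.5516, 0.2166, 0.0126]
tool_rot: [2.293, 2.145, 0.005]
contact_force: [-0.0, 0.5, -2.8]
opening: 0.0428
```

Call:
{"name": "step_arm", "arguments": {
  "moves": [
    [[0,0,-0.1,0],[0,0,-0.1,0],[0,0,0,0]]
  ]
}}

```text
t: 6.82
tool_pos: [0.5503, 0.2163, 0.0091]
tool_rot: [2.294, 2.146, 0.002]
contact_force: [-0.3, -0.0, -2.3]
opening: 0.0425
```

Call:
{"name": "step_arm", "arguments": {
  "moves": [
    [[0,0,-0.1,0],[0,0,-0.1,0],[0,0,0,0]]
  ]
}}

```text
t: 7.07
tool_pos: [0.5495, 0.2161, 0.006]
tool_rot: [-2.294, -2.146, 0.001]
contact_force: [0.1, 0.5, -2.0]
opening: 0.043
```

Call:
{"name": "step_arm", "arguments": {
  "moves": [
    [[0,0,-0.1,0],[0,0,0,0],[0,0,0,0]]
  ]
}}

```text
t: 7.32
tool_pos: [0.5498, 0.2162, 0.0055]
tool_rot: [-2.294, -2.146, 0.0]
contact_force: [-0.6, -0.0, 0.3]
opening: 0.0428
```

Call:
{"name": "step_arm", "arguments": {
  "moves": [
    [[0,0,-0.1,0],[0,0,0,0],[0,0,0,0]]
  ]
}}

```text
t: 7.57
tool_pos: [0.5499, 0.2162, 0.0052]
tool_rot: [-2.294, -2.146, 0.001]
contact_force: [-4.7, -1.3, 4.7]
opening: 0.0429
```

```bash
python3 look.py wrist w4 wide_mid:.019 first_mid:.011
```

```text
t 7.5667 tcp [549.9 216.2   5.2] jaw deg 86.2 zdir [-0. -0. -1.] F [-4.7 -1.3  4.7] open 0.04285105948696948
wide_mid 0.61 [275.0, 180.5, 387.3, 364.4] [547.7 217.1  89.   43.1  -3.6]
  pt 0.74 [331.2, 276.6] [0.54780634 0.21727983 0.015     ]
first_mid 0.96 [251.6, 0.0, 407.4, 234.8] [485.1 220.8  88.1  55.   -3.6]
  pt 0.84 [330.9, 128.2] [0.48534999 0.22130112 0.007     ]
```

Call:
{"name": "step_arm", "arguments": {
  "moves": [
    [[0,0,0.1,0],[0,0,0,0]]
  ]
}}

```text
t: 7.98
tool_pos: [0.5501, 0.2163, 0.0054]
tool_rot: [2.294, 2.146, 0.002]
contact_force: [0.2, -0.7, 1.4]
opening: 0.0427
```

Call:
{"name": "step_arm", "arguments": {
  "moves": [
    [[0,0,0,0],[0,0,0,0],[0,0,0,0],[0,0,0,0],[0,0,0,0],[0,0,0,0]]
  ],
  "grip": 0.25
}}

```text
t: 8.48
tool_pos: [0.5499, 0.2162, 0.0053]
tool_rot: [2.294, 2.146, 0.0]
contact_force: [-0.1, 0.2, -0.0]
opening: 0.0639
```

Call:
{"name": "step_arm", "arguments": {
  "moves": [
    [[0,0,1,0],[0,0,3,0],[0,0,4,0],[0,0,4,0],[0,0,4,0],[0,0,0,0],[0,0,0,0]]
  ]
}}

```text
t: 9.07
tool_pos: [0.5522, 0.2168, 0.1706]
tool_rot: [2.291, 2.143, 0.012]
contact_force: [-0.4, -0.1, -0.6]
opening: 0.0643
```

```bash
python3 look.py wrist w5 wide_mid:.015 first_mid:.011
```

```text
t 9.0667 tcp [552.2 216.8 170.6] jaw deg 86.2 zdir [ 0.009  0.002 -1.   ] F [-0.4 -0.1 -0.6] open 0.06425741306694169
wide_mid 0.87 [303.3, 122.8, 357.7, 219.7] [543.5 216.3  85.1  43.9  -3.4]
  pt 0.66 [330.0, 176.9] [0.54534126 0.21613406 0.011     ]
first_mid 0.64 [294.3, 40.5, 362.7, 154.9] [479.  219.4  87.5  54.4  -3.6]
  pt 0.74 [329.0, 97.9] [0.47845829 0.21964256 0.007     ]
```

View pics/w5.png

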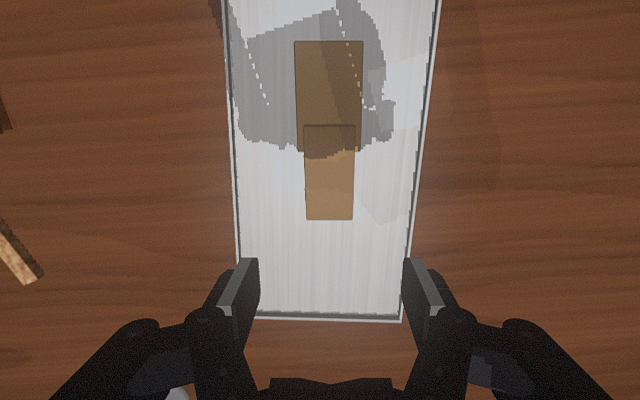

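Call:
{"name": "step_arm", "arguments": {
  "moves": [
    [[-0.1,-3.68,0,0.02],[-0.1,-3.68,0,0.02],[-0.1,-3.68,0,0.02],[-0.1,-3.68,0,0.02],[-0.1,-3.68,0,0.02],[-0.1,-3.68,0,0.02],[-0.1,-3.68,0,0.02]]
  ]
}}

```text
t: 9.9
tool_pos: [0.5415, -0.0429, 0.1636]
tool_rot: [-2.136, -2.301, 0.002]
contact_force: [-0.6, 0.1, 0.0]
opening: 0.064
```

Call:
{"name": "step_arm", "arguments": {
  "moves": [
    [[-0.1,-3.68,0,0.02],[-0.1,-3.68,0,0.02],[-0.1,-3.68,0,0.02],[-0.1,-3.68,0,0.02],[-0.1,-3.68,0,0.02],[-0.1,-3.68,0,0.02],[-0.1,-3.68,0,0.02],[0,0,0,0],[0,0,0,0],[0,0,0,0]]
  ]
}}

```text
t: 10.73
tool_pos: [0.5351, -0.2984, 0.1637]
tool_rot: [-1.971, -2.442, -0.0]
contact_force: [-0.5, 0.4, -0.5]
opening: 0.0642
```

Call:
{"name": "step_arm", "arguments": {
  "moves": [
    [[0,0,0,0],[0,0,0,0]]
  ]
}}

```text
t: 10.9
tool_pos: [0.5358, -0.2976, 0.1648]
tool_rot: [-1.97, -2.446, -0.0]
contact_force: [-0.0, 0.4, 1.0]
opening: 0.0639
```

```bash
python3 look.py wrist w6 narrow_mid:.018; python3 look.py top t2 first_mid:.011 wide_mid:.015
```

```text
t 10.9 tcp [ 535.8 -297.6  164.8] jaw deg 102.3 zdir [-0.001  0.001 -1.   ] F [-0.   0.4  1. ] open 0.06388874147293765
narrow_mid 0.69 [310.0, 132.2, 346.8, 232.6] [ 536.5 -300.8   89.2   32.2   11.4]
  pt 0.62 [324.6, 184.9] [ 0.5408112  -0.30175534  0.014     ]
t 11.05 tcp [ 536.  -298.1  165.3] jaw deg 102.3 zdir [ 0.  0. -1.] F [-0.2  0.2  0.4] open 0.06418445167042078
first_mid 0.87 [166.0, 222.9, 201.9, 269.3] [4.821e+02 2.222e+02 8.880e+01 6.060e+01 2.000e-01]
  pt 0.92 [187.2, 241.2] [0.48990062 0.21490442 0.007     ]
wide_mid 0.8 [171.9, 193.2, 197.3, 238.3] [548.4 218.   92.6  45.4  -6.8]
  pt 0.84 [187.2, 210.5] [0.55289109 0.21425484 0.011     ]
```

Call:
{"name": "step_arm", "arguments": {
  "moves": [
    [[0.1,-0.28,-3,-0.014],[0,0,-4,0],[0,0,-4,0],[0,0,-2.5,0],[0,0,-1.5,0],[0,0,-0.7,0],[0,0,-0.4,0],[0,0,0,0],[0,0,0,0]]
  ]
}}

```text
t: 12.05
tool_pos: [0.5378, -0.3026, 0.0059]
tool_rot: [1.988, 2.429, 0.0]
contact_force: [0.1, -0.4, 0.4]
opening: 0.0643
```

Call:
{"name": "step_arm", "arguments": {
  "moves": [
    [[0,0,0,0],[0,0,0,0],[0,0,0,0],[0,0,0,0],[0,0,0,0],[0,0,0,0],[0,0,0,0],[0,0,0,0]]
  ],
  "grip": 1
}}

```text
t: 12.72
tool_pos: [0.5378, -0.3025, 0.006]
tool_rot: [1.988, 2.43, 0.0]
contact_force: [0.0, 1.1, 5.3]
opening: 0.0308
```

```bash
python3 look.py wrist w7 narrow_mid:.018
```

```text
t 12.7167 tcp [ 537.8 -302.5    6. ] jaw deg 101.4 zdir [ 0.002 -0.001 -1.   ] F [0.  1.1 5.3] open 0.030847397822784242
narrow_mid 0.79 [292.3, 179.7, 370.3, 367.7] [ 535.8 -302.2   90.8   32.2   11.4]
  pt 0.9 [329.5, 277.2] [ 0.53706467 -0.3023998   0.014     ]
```

Call:
{"name": "step_arm", "arguments": {
  "moves": [
    [[0,0,1,0],[0,0,3,0],[0,0,4,0],[0,0,4,0],[0,0,0,0]]
  ]
}}

```text
t: 13.28
tool_pos: [0.5411, -0.305, 0.1346]
tool_rot: [1.979, 2.419, 0.001]
contact_force: [2.4, -1.8, 0.6]
opening: 0.0308
```

Call:
{"name": "step_arm", "arguments": {
  "moves": [
    [[0.5,3.66,0,-0.019],[0.5,3.66,0,-0.019],[0.5,3.66,0,-0.019],[0.5,3.66,0,-0.019],[0.5,3.66,0,-0.019],[0.5,3.66,0,-0.019],[0.5,3.66,0,-0.019]]
  ]
}}

```text
t: 13.87
tool_pos: [0.5711, -0.0438, 0.1239]
tool_rot: [-2.148, -2.292, 0.001]
contact_force: [1.4, 0.3, -1.9]
opening: 0.0307
```

Call:
{"name": "step_arm", "arguments": {
  "moves": [
    [[0.5,3.66,0,-0.019],[0.5,3.66,0,-0.019],[0.5,3.66,0,-0.019],[0.5,3.66,0,-0.019],[0.5,3.66,0,-0.019],[0.5,3.66,0,-0.019],[0.5,3.66,0,-0.019]]
  ]
}}

```text
t: 14.45
tool_pos: [0.6061, 0.2123, 0.1238]
tool_rot: [-2.295, -2.145, 0.001]
contact_force: [1.4, -0.4, -2.1]
opening: 0.0306
```

Call:
{"name": "step_arm", "arguments": {
  "moves": [
    [[0,0,0,0],[0,0,0,0],[0,0,0,0],[0,0,0,0],[0,0,0,0]]
  ]
}}

```text
t: 14.87
tool_pos: [0.6066, 0.2092, 0.1241]
tool_rot: [-2.296, -2.144, 0.001]
contact_force: [-0.3, 0.5, -2.2]
opening: 0.0308
```

```bash
python3 look.py wrist w8 wide_mid:.015 first_mid:.011 narrow_mid:.135
```

```text
t 14.8667 tcp [606.6 209.2 124.1] jaw deg 86.1 zdir [-0. -0. -1.] F [-0.3  0.5 -2.2] open 0.03080078157397453
wide_mid 0.89 [302.1, 50.2, 372.5, 175.9] [549.  217.1  86.9  44.6  -3.8]
  pt 0.85 [336.2, 118.7] [0.55029396 0.21808053 0.011     ]
first_mid 0.87 [294.2, 2.1, 380.4, 92.5] [502.7 220.1  56.5  55.9  86.1]
  pt 0.95 [335.9, 20.6] [0.48631324 0.22229911 0.007     ]
  pt 0.94 [331.8, 278.1] [0.60747171 0.21138939 0.131     ]
```

View pics/w8.png

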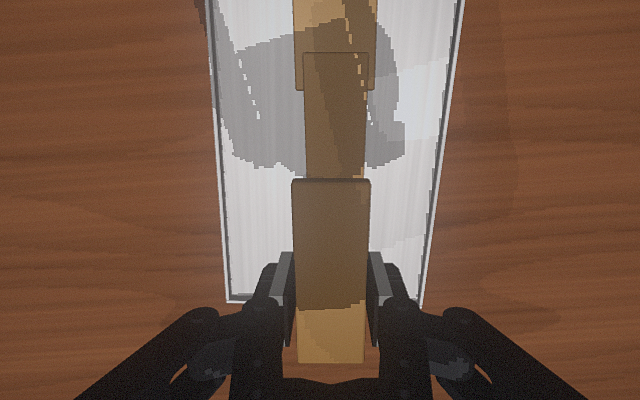

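Call:
{"name": "step_arm", "arguments": {
  "moves": [
    [[0.5,0.27,-3,0],[0,0,-4,0],[0,0,-2.3,0],[0,0,-1,0],[0,0,-0.5,0],[0,0,-0.2,0],[0,0,0,0],[0,0,0,0],[0,0,0,0]]
  ]
}}

```text
t: 15.97
tool_pos: [0.6134, 0.2136, 0.0167]
tool_rot: [2.293, 2.145, 0.005]
contact_force: [-0.3, -0.4, -2.0]
opening: 0.0309
```

Call:
{"name": "step_arm", "arguments": {
  "moves": [
    [[0,0,-0.1,0],[0,0,0,0],[0,0,0,0]]
  ]
}}

```text
t: 16.22
tool_pos: [0.612, 0.2133, 0.0138]
tool_rot: [2.294, 2.146, 0.001]
contact_force: [0.6, 0.5, -1.9]
opening: 0.0308
```

Call:
{"name": "step_arm", "arguments": {
  "moves": [
    [[0,0,-0.1,0],[0,0,0,0],[0,0,0,0]]
  ]
}}

```text
t: 16.47
tool_pos: [0.6117, 0.2132, 0.0122]
tool_rot: [-2.294, -2.146, 0.0]
contact_force: [-0.1, 0.8, -2.0]
opening: 0.0309
```

Call:
{"name": "step_arm", "arguments": {
  "moves": [
    [[0,0,-0.1,0],[0,0,0,0],[0,0,0,0]]
  ]
}}

```text
t: 16.72
tool_pos: [0.6117, 0.2132, 0.0111]
tool_rot: [-2.294, -2.146, 0.0]
contact_force: [-0.3, -0.1, -1.2]
opening: 0.0304
```

Call:
{"name": "step_arm", "arguments": {
  "moves": [
    [[0,0,-0.05,0],[0,0,0,0],[0,0,0,0]]
  ]
}}

```text
t: 16.97
tool_pos: [0.6118, 0.2132, 0.0108]
tool_rot: [-2.294, -2.146, 0.0]
contact_force: [0.3, 0.7, -2.3]
opening: 0.0307
```

```bash
python3 look.py wrist w9 wide_mid:.015 narrow_mid:.023
```

```text
t 16.9667 tcp [611.8 213.2  10.8] jaw deg 86.2 zdir [-0. -0. -1.] F [ 0.3  0.7 -2.3] open 0.030691575129424397
wide_mid 0.93 [262.9, 9.1, 394.9, 235.0] [549.  216.9  87.3  45.3  -3.8]
  pt 0.85 [329.7, 133.3] [0.54946675 0.21774958 0.011     ]
narrow_mid 0.63 [292.9, 179.0, 370.5, 366.2] [609.6 214.   89.8  31.5  -3.9]
  pt 0.57 [331.4, 276.6] [0.61071806 0.21437633 0.019     ]
```

Call:
{"name": "step_arm", "arguments": {
  "moves": [
    [[0,0,-0.05,0],[0,0,0,0],[0,0,0,0]]
  ]
}}

```text
t: 17.47
tool_pos: [0.6118, 0.2133, 0.0103]
tool_rot: [2.294, 2.146, 0.0]
contact_force: [1.1, 0.0, -2.1]
opening: 0.031
```

Call:
{"name": "step_arm", "arguments": {
  "moves": [
    [[0,0,-0.05,0],[0,0,0,0],[0,0,0,0]]
  ]
}}

```text
t: 17.72
tool_pos: [0.6119, 0.2133, 0.01]
tool_rot: [2.294, 2.146, 0.0]
contact_force: [0.2, -0.2, -1.3]
opening: 0.0306
```

Touching lightly; release and look.

Call:
{"name": "step_arm", "arguments": {
  "moves": [
    [[0,0,0,0],[0,0,0,0],[0,0,0,0],[0,0,0,0],[0,0,0,0],[0,0,0,0]]
  ],
  "grip": 0.4
}}

```text
t: 18.22
tool_pos: [0.6118, 0.2133, 0.0098]
tool_rot: [2.294, 2.146, 0.0]
contact_force: [0.4, -0.1, 0.1]
opening: 0.0514
```

Call:
{"name": "step_arm", "arguments": {
  "moves": [
    [[0,0,1,0],[0,0,3,0],[0,0,4,0],[0,0,4,0],[0,0,4,0],[0,0,3,0],[0,0,0,0],[0,0,0,0],[0,0,0,0],[0,0,0,0]]
  ]
}}

```text
t: 19.05
tool_pos: [0.6107, 0.213, 0.1978]
tool_rot: [-2.293, -2.145, 0.005]
contact_force: [0.2, -0.3, -0.1]
opening: 0.0511
```

```bash
python3 look.py wrist w10 narrow_mid:.015 wide_mid:.015 first_mid:.011; python3 look.py side s2; python3 -c "
import cv2;a=cv2.imread('pics/w10.png')[0:300,120:520];b=cv2.imread('pics/s2.png')[250:400,160:430];cv2.imwrite('pics/c.png',cv2.hconcat([cv2.resize(a,(400,300)),cv2.resize(b,(400,300))]))"
```

```text
t 19.05 tcp [610.7 213.  197.8] jaw deg 86.2 zdir [-0.003 -0.001 -1.   ] F [ 0.2 -0.3 -0.1] open 0.05113391436095125
narrow_mid 0.88 [316.1, 127.0, 347.0, 218.4] [610.4 214.1  86.1  31.5  -4.3]
  pt 0.66 [330.9, 173.5] [0.61288279 0.21365452 0.011     ]
wide_mid 0.66 [303.7, 54.6, 358.7, 156.8] [550.4 217.   87.8  44.3  -3.8]
  pt 0.95 [330.9, 107.5] [0.55128171 0.2179343  0.011     ]
first_mid 0.92 [298.3, 1.2, 367.3, 86.5] [497.5 220.3  67.   57.   -3.9]
  pt 0.69 [330.7, 28.1] [0.48517595 0.22231271 0.007     ]
t 19.4 tcp [611.5 213.2 199. ] jaw deg 86.2 zdir [-0.001 -0.    -1.   ] F [-1.  -0.2 -0.1] open 0.05131310358035378
```

View pics/c.png

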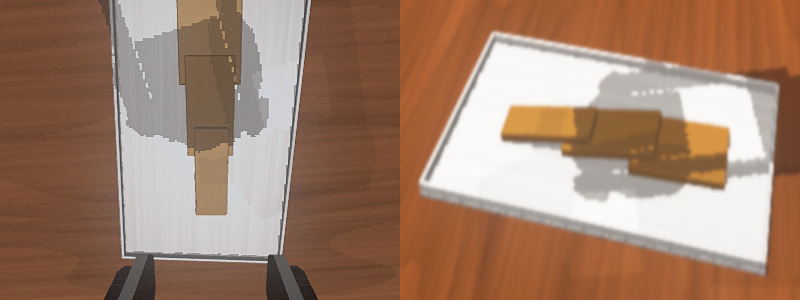

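```bash
python3 -c "
from station import ctrl
print(ctrl.finish_job())"
```

```text
the job is handed in; nothing more can be done
None
```

The shingled row is complete and the job is handed in at about 19.4 s, well inside the 61 s limit. The arm was about 0.2 m clear of everything at the end. No verdict is reported, so the positions below come from my own last pictures.

I gripped the wider plate across its width and lowered it until it touched the first plate. Then I let it go so its far end dropped onto the tray. The narrower plate was laid the same way over the wider one.

| Check (wrist camera) | Measured | Required |
|---|---|---|
| Wider plate beyond the first | about 64 mm | 46–78 mm |
| Narrower plate beyond the wider | about 60 mm | 46–78 mm |
| Narrower plate beyond the first | about 125 mm | 95–152 mm |
| Off the first plate's centre line | within about 3 mm | 15 mm (wider), 20 mm (narrower) |
| Plates' headings differ by | under 1° | under 12° |

- **First plate:** it sits at x ≈ 0.486 m, as the wrist camera saw it before anything was laid on it.
- **Lean:** I did not measure it directly. The side picture shows both plates tilted as intended, and the geometry gives about 7–8°, inside the 3–15° allowed.
- **Disagreements:**
  - One wrist picture, taken while the arm was still settling, put the first and wider plates about 6 mm off.
  - The top camera also differed from the wrist camera by about 2 mm on the first plate.
  - I relied on the settled wrist pictures, which agreed with each other.

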